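# Vent the vacuum desiccator and crack its lid

## Task

The specimens in the clear vacuum desiccator are dry: turn the black valve knob beside it round to the vent stop, marked with the open ring, and only then take the domed lid by its knob, pull it straight up off the sticky gasket and hold it just open, level over the jar and about 20 mm above the rim, so that the solvent vapour can drift out. Do not let the lid fly up when the seal lets go, and leave the glassware and tools around it undisturbed. Finish while still holding the lid there, clear of the jar: do not put it down or let go.

Things in the scene. Friction and masses are not known exactly. Their poses are not given: they have to be found in the camera images.
- desiccator: Fixed vacuum desiccator: round clear jar, 200 mm across, rim 150 mm above the bench, on a 10 mm grey base plate; on its -y side an aluminium valve block, pale 100 by 92 mm panel on top, 114 mm above the bench; a dial gauge (to 150 mm) stands 92 mm behind the knob. Origin on the bench under the jar's centre, z up, x from the robot's side to the far side. Place varies by cm, yaw up to 0.2 rad.
- valve (a joint): Angle of the valve knob, rad, counter-clockwise from above; 0 when its white-lined pointer end points along the desiccator's +x. Three click stops: -0.70 pump (filled dot), 0 closed (short bar), +0.70 vent (open ring); ends at -0.82 and 0.82. Turning takes up to about 0.1 N m; let go between stops, it snaps to the nearer one. Starts at pump or closed.
- valve_grip (a point): Point on the knob's vertical axis at grip height, 144 mm above the bench. The black knob: round skirt 44 mm across (114 to 122 mm above the bench), on it an upright bar 46 mm long, 13 mm wide (122 to 152 mm), the bar along the pointer. Axes turn with the knob: x along the bar to the pointer end, z up.
- vent_mark (a point): Centre of the dark open-ring mark (13 mm) on the pale panel: the vent stop, 38 mm from the knob's axis. A short bar marks closed, a filled dot pump.
- lid_grip (a point): Centre of the lid knob's head, 75 mm above the lid's origin, 225 mm above the bench when seated; grip here from above. The sticky gasket resists a straight slow pull up with 12 to 22 N in all, the peak after 2 to 4 mm; by 8 mm it has let go and only the lid's weight is left, 4 to 6 N.
- dish: Open glass dish, 90 mm across and 40 mm high, left of the desiccator; leave alone. Origin under its centre.
- forceps: Steel forceps, 127 mm long and 5 mm thick, lying to the right of the station; leave alone. Origin on the bench under its middle.
- jar: Small glass jar with black cap, 52 mm across, 75 mm high, in front of the valve block; leave alone. Origin under its centre.
- wash_bottle: White wash bottle, 66 mm across, 195 mm high with its blue spout (reaches 65 mm out), left of the desiccator; leave alone. Origin under its centre.
- slide_box: Grey slide box 97 by 87 by 33 mm, right of the station; leave alone. Origin under its centre.
- petri: Covered petri dish, 95 mm across, 17 mm high, far left; leave alone. Origin under its centre.
- beaker: Empty glass beaker, 70 mm across, 90 mm high, left of the desiccator; leave alone. Origin under its centre.
- lid: The loose domed lid, clear, 215 mm across, about 0.45 kg: flange 8 mm thick resting on the jar's rim, an 8 mm deep plug under it held by the gasket, dome to 49 mm above the flange's underside, and a black round knob on top: head 36 mm across, from 63 to 89 mm up, on an 18 mm stem. Origin at the centre of the flange's underside, on the rim (150 mm above the bench) when seated; z up.
- jar_mouth (a point): Centre of the jar's mouth at the rim, 150 mm above the bench; the seated lid's origin is here.
Not all that is in view belongs to the job. What is shaped like the lid but turquoise is not meant.

How it is judged:
By the outcome, as a careful person would: the job done as asked, in the order asked, and still so for the second after the job is handed in, while the arm keeps its last pose, push and grip.
It also fails if it takes over 58 s, if anything falls off the work surface, if the arm or the gripper's body presses on something with over 40 N, if the wrist force passes 120 N, or if a joint passes its speed limit or range.

## Robot

A 6-joint arm with a two-finger parallel gripper is mounted at the origin on the work surface. World frame = base frame: x ahead of the robot, y to its left, z up, the work surface at z = 0. Lengths are in m, angles in rad, forces in N, time in s.
With the tool pointing down it reaches from about 0.3 to 0.75 m from the base axis. Payload 8.5 kg.
Tool frame: the origin (TCP) lies between the finger pads, 19 mm behind the fingertips; this is the grasp point; z points along the fingers, y is the direction in which the jaws open and shut (so a half turn about z gives the same grasp; the last joint's range is limited). The gripper opens to 85 mm and grips with 20 to 120 N. Pads are 22 mm wide; open, the fingers measure 114 mm over their backs; the gripper's body (76 mm by 85 mm) begins 54 mm behind the grasp point. The pads swing forward as they close: fully open they stand 13 mm farther back than shut.
Start: joints at [1.008, 0.381, 1.297, -0, 1.464, -0.215], TCP at [0.187, 0.517, 0.25] pointing down, gripper open.
Joint ranges: [-3.11, 3.11], [-0.89, 2.33], [0.22, 2.48], [-1.42, 4.56], [0.17, 2.85], [-2.88, 2.88]. Speed limits (rad/s): [2.39, 2.39, 3.14, 3.14, 3.14, 3.14].

## Interface

Orientations are given as a 3x3 rotation matrix whose columns are the frame's x, y, z axes.
In Python, from plant import arm gives the robot as it stands. The module is installed in compiled form; this text tells all that it offers.
- The arm moves only by the tool jog_arm, never from a script. Its argument "targets" is a list of rows, each a list of 2 entries, a list of its own where there are three numbers: the shift along the tool's x, y, z in m, then the turn, a rotation vector about the tool's x, y, z in rad. In form: [[[x, y, z], [ax, ay, az]], ...]. A call has 1 to 10 rows; each row shifts and turns the commanded pose from where the row before left it, along the tool's axes as they then stand; what a row does not reach is not made up. A row lasts 1/12 s, in which the tool goes at most 41.7 mm and 7.16 degrees, less where a joint would pass 70% of its speed; a pose out of reach is approached as far as the arm can. A call with a gripper value outside its range is refused whole. "fingers" is the finger opening in m, from 0 to 0.0854, set as the call begins (left out, the last holds). The fingers move at their own pace and stop on an object; "grip_force" is the grip in N (left out, the last holds). Time passes only in rows, so rows that do not move let the fingers close. It gives the time, the measured TCP pose, the force and the opening at its end, in the units of the state.
- arm.get_obs(): the state, without advancing time (a new reading comes with each control period).
- arm.grab_frame(name): name is "scene" or "top" or "wrist"; returns the picture (480x640x3 uint8, red, green, blue); there is no depth.
- arm.camera_info(name): a dict with "fovy" (degrees; the focal length in pixels is half the picture's height over the tangent of half this angle, whatever the lens; pixels are square), "cx", "cy" (the principal point, pixels), "k1" (the pictures are not rectified: a ray, as slopes to the right and down, at radius r is drawn at 1 + k1 r^2 times it, then the intrinsics apply), "rvec" (rotation vector, rad) and "tvec" (3), from world to camera coordinates, as OpenCV has them. Camera axes: x right, y down, z forward; pixel columns grow to the right and rows downward; lengths in m; the calibration is good to about 2 mm. A picture is of the moment at which its call begins: read the wrist's pose just before it. camera_info takes no time and is no camera call; for the wrist camera it gives the pose at the moment of the call.
- arm.job_done(): hands the job in, once; it reports no verdict.
Trained networks look in the newest picture that a camera, given by its name, has taken for a name from the list of things; names that differ only in an ending like _2 or _b are one class to them, and where a whole thing is asked for, a point or a joint stands for the part that bears it (a point fixed in the world has none). Each returns a list of dicts, best first, with "p" (0 to 1); they miss things now and then, are a little off and sometimes report something else, mostly with a low value. They report only what shows in the picture. A call takes as long as a camera call. They do not tell look-alikes from the thing itself.
- arm.masks_of(camera, thing): "region" (480x640 bool, what is visible of it) and "bbox" ([centre column, centre row, width, height] in pixels, round what is visible of it).
- arm.pinpoint(camera, thing): "uv" ([column, row] in pixels: a listed point, or the origin of a listed thing).
The state is a dict: "t": time; "joint_positions": joint angles; "dq": joint speeds; "tau": joint torques, N m; "tcp_pos": TCP position; "tcp_rot": TCP orientation; "wrist_force": force on the tool from outside, world axes, zero at the start; "wrist_torque": the same for the moment, N m; "finger_gap": opening from 0.0 (shut) to 1.0 (fully open).
Only numpy, scipy, OpenCV 4.12 (cv2) and the standard library are available. Lean on these libraries where they do the work, as an engineer would, in place of code of your own. Each camera call takes 0.05 s, during which the arm holds its last target. There are 200 camera calls.

## Working session

There is one attempt and no reset: what is moved stays moved. The work goes in short steps, Python scripts to look and compute and a tool call to move; the robot and the scene stay as the last step left them, time stands still between calls to the robot, and variables do not carry over. Pictures are saved under pics/ and viewed, about 8 in all and at most 12, crops included, and the job is handed in when it is done.

Besides the shell and the picture viewer there is one more tool, called after "Emit:" as name(argument=value, ...), one argument or row to a line, values as JSON. jog_arm: Moves the arm, as the interface text tells. Its arguments: {"type":"object","properties":{"targets":{"type":"array"},"fingers":{"type":"number"},"grip_force":{"type":"number"}},"required":["targets"]}

```bash
mkdir -p pics
cat > h.py <<'E'
import numpy as np, cv2
from plant import arm
def cam(n):
    i=arm.camera_info(n); f=240/np.tan(np.radians(i['fovy'])/2)
    R=cv2.Rodrigues(np.array(i['rvec'],float))[0]; return i,f,R,np.array(i['tvec'],float)
def ray(n,uv):
    i,f,R,t=cam(n); d=np.array([(uv[0]-i['cx'])/f,(uv[1]-i['cy'])/f]); s=d.copy()
    for _ in range(20): s=d/(1+i['k1']*(s@s))
    v=R.T@np.array([s[0],s[1],1]); return -R.T@t, v/np.linalg.norm(v)
def atz(n,uv,z):
    o,v=ray(n,uv); return o+v*(z-o[2])/v[2]
def proj(n,P):
    i,f,R,t=cam(n); c=R@np.array(P)+t; s=c[:2]/c[2]; s=s*(1+i['k1']*(s@s)); return np.array([i['cx'],i['cy']])+f*s
def tri(rs):
    A=0;b=0
    for o,v in rs:
        M=np.eye(3)-np.outer(v,v); A=A+M; b=b+M@o
    return np.linalg.solve(A,b)
def save(n,name): 
    im=arm.grab_frame(n); cv2.imwrite('pics/'+name,im[:,:,::-1]); return im
E
python3 - <<'E'
from h import *
H={'valve_grip':.144,'vent_mark':.114,'lid_grip':.225,'jar_mouth':.15,'desiccator':0,'jar':0,'wash_bottle':0,'beaker':0,'dish':0}
a=save('scene','s0.png');b=save('top','t0.png')
cv2.imwrite('pics/both.png',cv2.resize(np.hstack([a,b])[:,:,::-1],(800,300)))
for k,z in H.items():
  for n in('scene','top'):
    for d in arm.pinpoint(n,k)[:2]: print(k,n,np.round(d['uv'],1),round(d['p'],2),atz(n,d['uv'],z).round(4))
print(arm.get_obs()['t'])
E
```

```text
valve_grip scene [264.6 295.9] 0.87 [ 0.5111 -0.1798  0.144 ]
valve_grip top [380.8 220.4] 0.68 [ 0.5115 -0.1687  0.144 ]
vent_mark scene [280.9 318.1] 0.68 [ 0.5522 -0.1679  0.114 ]
vent_mark top [373.5 211.7] 0.88 [ 0.5401 -0.1555  0.114 ]
lid_grip scene [370.7 245.1] 0.86 [0.5702 0.0198 0.225 ]
lid_grip scene [378.9 173. ] 0.58 [0.3622 0.1859 0.225 ]
lid_grip top [177. 372.] 0.9 [0.1718 0.2957 0.225 ]
lid_grip top [297.1 192.5] 0.88 [0.5636 0.0276 0.225 ]
jar_mouth top [185.9 193.4] 0.31 [0.5891 0.2965 0.15  ]
desiccator scene [366.3 325.1] 0.56 [0.5692 0.0205 0.    ]
desiccator scene [414.3 264.2] 0.35 [0.4662 0.2347 0.    ]
desiccator top [294.2 200.4] 0.75 [0.6027 0.041  0.    ]
desiccator top [459.2 236.1] 0.54 [ 0.4948 -0.3914  0.    ]
jar top [371.9 274.7] 0.69 [ 0.399  -0.1565  0.    ]
wash_bottle scene [442.6 299. ] 0.65 [ 0.5947  0.2143 -0.    ]
wash_bottle top [228.9 208.1] 0.57 [0.5865 0.2145 0.    ]
beaker scene [469.8 332.1] 0.69 [0.6994 0.1982 0.    ]
beaker scene [202.8 356.5] 0.68 [ 0.4657 -0.3113  0.    ]
beaker top [233.6 170.5] 0.96 [0.6898 0.2018 0.    ]
beaker top [218.3 251.5] 0.17 [0.4707 0.2424 0.    ]
dish scene [415.8 264.2] 0.98 [0.4681 0.2379 0.    ]
dish top [220.1 251.3] 0.97 [0.4711 0.2377 0.    ]
1.0
```

View pics/s0.png

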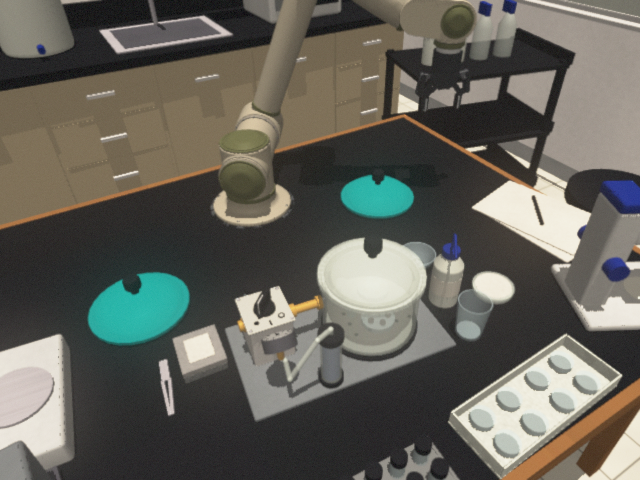

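View pics/t0.png

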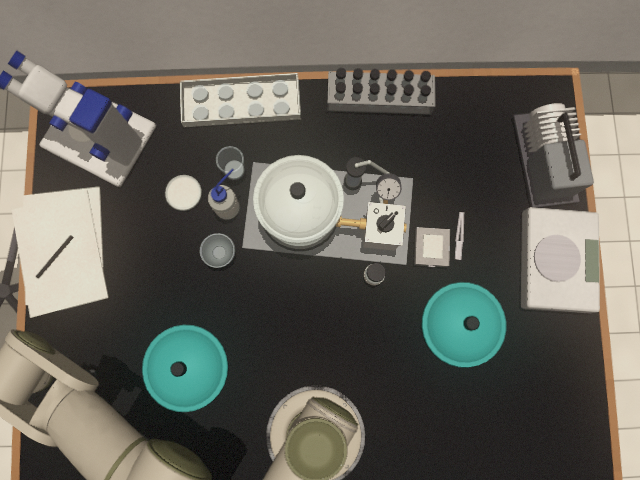

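Run:
```python
from h import *
a=cv2.imread('pics/s0.png')[270:370,210:350];b=cv2.imread('pics/t0.png')[160:260,330:430]
cv2.imwrite('pics/c1.png',np.hstack([cv2.resize(a,(0,0),fx=3,fy=3,interpolation=2),cv2.resize(b,(0,0),fx=3,fy=3,interpolation=2)]))
o=arm.get_obs();print(o['tcp_rot'],o['tcp_pos'],o['wrist_force'])
for k,uvs in {'valve':((264.6,295.9),(380.8,220.4)),'vent':((280.9,318.1),(373.5,211.7)),'lid':((370.7,245.1),(297.1,192.5))}.items():
  print(k,tri([ray('scene',uvs[0]),ray('top',uvs[1])]).round(4))
```

```text
[[-9.40125546e-01  3.40828339e-01 -2.09706133e-05]
 [ 3.40828340e-01  9.40125544e-01 -6.21267896e-05]
 [-1.45956128e-06 -6.55543614e-05 -9.99999998e-01]] [0.18745457 0.51704737 0.24999613] [ 0.64688407 -0.44060575 -0.71164249]
valve [ 0.5103 -0.1739  0.1409]
vent [ 0.5419 -0.1601  0.1004]
lid [0.5644 0.0262 0.2186]
```

View pics/c1.png

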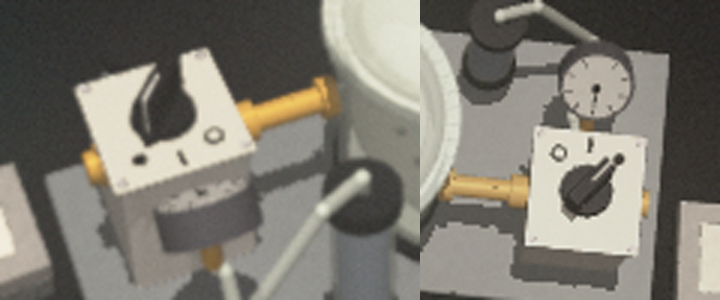

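Emit:
jog_arm(
  targets=[
    [[0,0,-0.037],[0,0,0]],
    [[0,0,-0.037],[0,0,0]],
    [[0,0,-0.036],[0,0,0]],
    [[-0.0265,-0.027,0],[0,0,0]],
    [[-0.0265,-0.027,0],[0,0,0]],
    [[-0.0265,-0.027,0],[0,0,0]],
    [[-0.0265,-0.027,0],[0,0,0]],
    [[-0.0265,-0.027,0],[0,0,0]],
    [[-0.0265,-0.027,0],[0,0,0]],
    [[-0.0265,-0.027,0],[0,0,0]],
  ],
  fingers=0.045,
)

```text
t: 1.83
tcp_pos: [0.2975, 0.2745, 0.3602]
tcp_rot: [[-0.94, 0.34, 0.001], [0.34, 0.94, 0.0], [-0.0, 0.0, -1.0]]
wrist_force: [0.2, 1.2, 0.1]
finger_gap: 0.527
```

Emit:
jog_arm(
  targets=[
    [[-0.0265,-0.027,0],[0,0,0]],
    [[-0.0265,-0.027,0],[0,0,0]],
    [[-0.0265,-0.027,0],[0,0,0]],
    [[-0.0265,-0.027,0],[0,0,0]],
    [[-0.0265,-0.027,0],[0,0,0]],
    [[-0.0265,-0.027,0],[0,0,0]],
    [[-0.0265,-0.027,0],[0,0,0]],
    [[-0.0265,-0.027,0],[0,0,0]],
    [[-0.0265,-0.027,0],[0,0,0]],
    [[-0.0265,-0.027,0],[0,0,0]],
  ],
)

```text
t: 2.67
tcp_pos: [0.4549, -0.07, 0.3602]
tcp_rot: [[-0.94, 0.341, 0.0], [0.341, 0.94, -0.0], [-0.0, 0.0, -1.0]]
wrist_force: [0.4, -0.3, -0.9]
finger_gap: 0.526
```

Emit:
jog_arm(
  targets=[
    [[-0.0265,-0.027,0],[0,0,0]],
    [[-0.0265,-0.027,0],[0,0,0]],
    [[0,0,0],[0,0,0.11]],
    [[0,0,0],[0,0,0.11]],
    [[0,0,0],[0,0,0.11]],
    [[0,0,0],[0,0,0.11]],
    [[0,0,0],[0,0,0]],
    [[0,0,0],[0,0,0]],
  ],
)

```text
t: 3.33
tcp_pos: [0.4859, -0.1368, 0.36]
tcp_rot: [[-0.708, 0.706, 0.0], [0.706, 0.708, -0.0], [-0.0, -0.0, -1.0]]
wrist_force: [-0.3, -0.6, -0.8]
finger_gap: 0.526
```

Run:
```python
from h import *
o=arm.get_obs();print(o['tcp_rot'].round(4) if hasattr(o['tcp_rot'],'round') else o['tcp_rot'],o['tcp_pos'],o['joint_positions'],o['wrist_force'],o['t'])
save('wrist','w1.png')
for k,z in {'valve_grip':.144,'vent_mark':.114,'lid_grip':.225}.items():
  for d in arm.pinpoint('wrist',k)[:2]: print(k,np.round(d['uv'],1),round(d['p'],2),atz('wrist',d['uv'],z).round(4))
for n,uv in {'ring':(376.3,211),'dot':(396.3,213),'bar':(386.7,207.5)}.items(): print(n,atz('top',uv,.114).round(4))
```

```text
[[-0.7077  0.7065  0.    ]
 [ 0.7065  0.7077 -0.    ]
 [-0.     -0.     -1.    ]] [ 0.48593081 -0.13682985  0.36003531] [-5.09380448e-01  2.42848525e-01  1.18674265e+00 -5.46079908e-06
  1.71198669e+00 -1.29566501e+00] [-0.2918173  -0.57093413 -0.80734175] 3.3333
valve_grip [303.5 264.8] 0.73 [ 0.5091 -0.1822  0.144 ]
vent_mark [339.1 263.4] 0.78 [ 0.5418 -0.1621  0.114 ]
lid_grip [ 38.  223.6] 0.6 [ 0.3225 -0.2816  0.225 ]
lid_grip [557.8 161.3] 0.59 [0.5673 0.0284 0.225 ]
ring [ 0.5417 -0.1624  0.114 ]
dot [ 0.5354 -0.2112  0.114 ]
bar [ 0.5498 -0.1883  0.114 ]
```

View pics/w1.png

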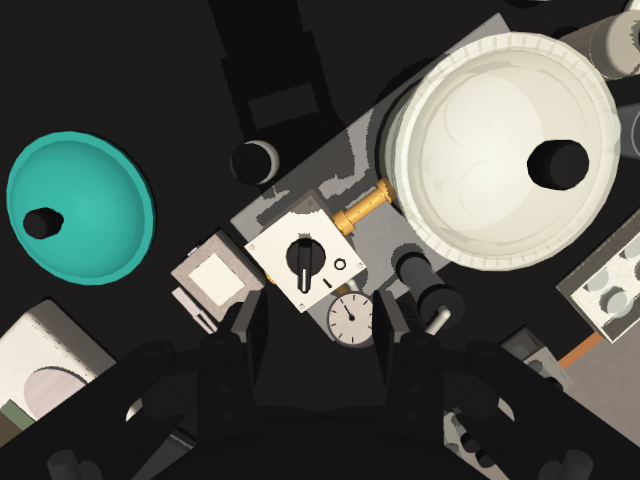

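Emit:
jog_arm(
  targets=[
    [[-0.0245,-0.0078,0],[0,0,0]],
    [[-0.0245,-0.0079,0],[0,0,0]],
    [[0,0,0],[0,0,0.045]],
    [[0,0,0.03],[0,0,0]],
    [[0,0,0.035],[0,0,0]],
    [[0,0,0.035],[0,0,0]],
    [[0,0,0.035],[0,0,0]],
    [[0,0,0.025],[0,0,0]],
    [[0,0,0],[0,0,0]],
    [[0,0,0],[0,0,0]],
  ],
)

```text
t: 4.37
tcp_pos: [0.5094, -0.1826, 0.2]
tcp_rot: [[-0.673, 0.739, -0.001], [0.739, 0.673, 0.001], [0.001, -0.0, -1.0]]
wrist_force: [0.9, -0.4, 0.3]
finger_gap: 0.527
```

Run:
```python
from h import *
o=arm.get_obs();print(o['tcp_pos'],o['joint_positions'],o['wrist_force'],o['t'])
save('wrist','w2.png')
for k,z in {'valve_grip':.144,'vent_mark':.114}.items():
  for d in arm.pinpoint('wrist',k)[:2]: print(k,np.round(d['uv'],1),round(d['p'],2),atz('wrist',d['uv'],z).round(4))
for P in ([.5095,-.1825,.152],[.5095,-.1825,.122]): print(proj('wrist',P))
i,f,R,t=cam('wrist');print(-R.T@t)
```

```text
[ 0.50940553 -0.18262795  0.20004364] [-5.63100317e-01  4.07534728e-01  1.40621934e+00 -2.15248368e-05
  1.32931248e+00 -1.30197438e+00] [ 0.86994468 -0.3666875   0.29770502] 4.3667
valve_grip [320.3 279.4] 0.58 [ 0.5117 -0.1837  0.144 ]
vent_mark [381.2 269.7] 0.64 [ 0.5439 -0.162   0.114 ]
[318.78163936 280.85291752]
[318.81962536 261.91689792]
[ 0.46204798 -0.13008897  0.32573759]
```

View pics/w2.png

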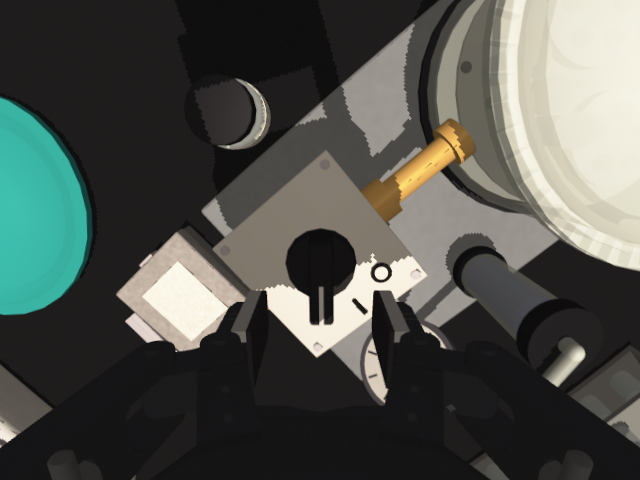

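Emit:
jog_arm(
  targets=[
    [[0,0,0.02],[0,0,0]],
    [[0,0,0.02],[0,0,0]],
    [[0,0,0.014],[0,0,0]],
    [[0,0,0],[0,0,0]],
  ],
)

```text
t: 4.85
tcp_pos: [0.509, -0.1824, 0.1451]
tcp_rot: [[-0.673, 0.74, -0.002], [0.74, 0.673, 0.001], [0.002, -0.001, -1.0]]
wrist_force: [-0.3, 0.3, -1.3]
finger_gap: 0.528
```

Emit:
jog_arm(
  targets=[
    [[0,0,0],[0,0,0]],
    [[0,0,0],[0,0,0]],
    [[0,0,0],[0,0,0]],
    [[0,0,0],[0,0,0]],
    [[0,0,0],[0,0,0]],
    [[0,0,0],[0,0,0]],
  ],
  fingers=0.0,
  grip_force=35,
)

```text
t: 5.35
tcp_pos: [0.5102, -0.183, 0.1478]
tcp_rot: [[-0.673, 0.74, 0.003], [0.74, 0.673, -0.002], [-0.003, 0.001, -1.0]]
wrist_force: [-1.8, 2.0, 7.8]
finger_gap: 0.148
```

Emit:
jog_arm(
  targets=[
    [[0,0,-0.002],[0,0,-0.05]],
    [[0,0,0],[0,0,-0.1]],
    [[0,0,0],[0,0,-0.1]],
    [[0,0,0],[0,0,-0.1]],
    [[0,0,0],[0,0,-0.1]],
    [[0,0,0],[0,0,0]],
  ],
)

```text
t: 5.85
tcp_pos: [0.5099, -0.1833, 0.1479]
tcp_rot: [[-0.93, 0.369, 0.001], [0.369, 0.93, -0.001], [-0.002, -0.001, -1.0]]
wrist_force: [3.4, -2.8, -8.0]
finger_gap: 0.145
```

Emit:
jog_arm(
  targets=[
    [[0,0,0],[0,0,-0.1]],
    [[0,0,0],[0,0,-0.1]],
    [[0,0,0],[0,0,-0.1]],
    [[0,0,0],[0,0,-0.1]],
    [[0,0,0],[0,0,-0.1]],
    [[0,0,0],[0,0,-0.1]],
    [[0,0,0],[0,0,-0.1]],
    [[0,0,0],[0,0,-0.1]],
    [[0,0,0],[0,0,-0.1]],
    [[0,0,0],[0,0,-0.05]],
  ],
)

```text
t: 6.68
tcp_pos: [0.51, -0.1841, 0.1479]
tcp_rot: [[-0.841, -0.541, 0.002], [-0.541, 0.841, -0.003], [0.0, -0.003, -1.0]]
wrist_force: [4.6, -8.1, -10.0]
finger_gap: 0.147
```

Emit:
jog_arm(
  targets=[
    [[0,0,0],[0,0,-0.02]],
    [[0,0,0],[0,0,0]],
    [[0,0,0],[0,0,0]],
  ],
)

```text
t: 6.93
tcp_pos: [0.51, -0.1842, 0.1479]
tcp_rot: [[-0.833, -0.554, 0.002], [-0.554, 0.833, -0.003], [0.0, -0.003, -1.0]]
wrist_force: [3.7, -8.3, -10.5]
finger_gap: 0.144
```

Run:
```python
from h import *
o=arm.get_obs();print(o['tcp_pos'],o['joint_positions'],o['wrist_force'],o['wrist_torque'],o['t'])
y=o['tcp_rot'];print('bar angle',np.arctan2(y[0][0]*-1,y[1][0]*1), np.arctan2(y[1][1],y[0][1])-np.pi/2)
```

```text
[ 0.50998817 -0.18417073  0.14792827] [-5.64268881e-01  4.62779251e-01  1.48179677e+00 -1.71034266e-03
  1.19419816e+00 -2.72120702e+00] [  3.73680157  -8.28988851 -10.52738927] [-1.22008329 -0.63895774 -0.02892958] 6.9333
bar angle 2.15756440019228 0.5867690516235484
```

Emit:
jog_arm(
  targets=[
    [[0,0,0],[0,0,0]],
    [[0,0,0],[0,0,0]],
    [[0,0,0],[0,0,0]],
    [[0,0,0],[0,0,0]],
    [[0,0,-0.02],[0,0,0]],
    [[0,0,-0.03],[0,0,0]],
    [[0,0,-0.035],[0,0,0]],
    [[0,0,-0.035],[0,0,0]],
    [[0,0,-0.035],[0,0,0]],
    [[0,0,0],[0,0,0]],
  ],
  fingers=0.045,
)

```text
t: 7.77
tcp_pos: [0.5107, -0.1832, 0.3102]
tcp_rot: [[-0.832, -0.554, 0.011], [-0.554, 0.832, -0.007], [-0.005, -0.011, -1.0]]
wrist_force: [1.1, 0.3, 0.3]
finger_gap: 0.529
```

Run:
```python
from h import *
o=arm.get_obs();print(o['tcp_pos'],o['joint_positions'],o['wrist_force'],o['t'])
w=save('wrist','w3.png');s=save('scene','s3.png');tp=save('top','t3.png')
L=[]
for n in('wrist','scene','top'):
 for k,z in {'valve_grip':.144,'vent_mark':.114,'lid_grip':.225,'lid':.15}.items():
  for d in arm.pinpoint(n,k)[:2]: print(n,k,np.round(d['uv'],1),round(d['p'],2),atz(n,d['uv'],z).round(4))
c=np.hstack([cv2.resize(w,(640,480)),])
x,y=proj('wrist',[.5098,-.183,.12]);x,y=int(np.clip(x,60,580)),int(np.clip(y,60,420))
a=cv2.resize(w[y-60:y+60,x-60:x+60],(360,360));b=cv2.resize(s[265:345,220:300],(360,360))
cv2.imwrite('pics/c3.png',np.hstack([a,b])[:,:,::-1])
```

```text
[ 0.5106721  -0.18317421  0.31023475] [-5.62741595e-01  3.26473406e-01  1.20693100e+00  8.04537907e-05
  1.59565360e+00 -2.72117814e+00] [1.13531333 0.29049114 0.31246501] 7.7667
wrist valve_grip [321.2 225. ] 0.71 [ 0.5037 -0.1826  0.144 ]
wrist vent_mark [322.1 259.4] 0.92 [ 0.5356 -0.16    0.114 ]
wrist lid_grip [504.1 458.8] 0.88 [0.561  0.0194 0.225 ]
wrist lid [426.1 323. ] 0.56 [ 0.5245 -0.0602  0.15  ]
scene valve_grip [262.4 296.1] 0.75 [ 0.5094 -0.1836  0.144 ]
scene vent_mark [279. 317.] 0.68 [ 0.5478 -0.1698  0.114 ]
scene lid_grip [372.4 246.3] 0.97 [0.5748 0.0205 0.225 ]
scene lid_grip [133.1 283.5] 0.81 [ 0.4439 -0.3874  0.225 ]
scene lid [370.4 274.1] 0.9 [0.5706 0.0227 0.15  ]
scene lid [377.6 197. ] 0.69 [0.3519 0.1942 0.15  ]
top vent_mark [375.6 212.8] 0.77 [ 0.5372 -0.1605  0.114 ]
top lid_grip [473.3 321.7] 0.97 [ 0.2623 -0.3515  0.225 ]
top lid_grip [176.1 369.6] 0.62 [0.1769 0.2977 0.225 ]
top lid [185.3 364.1] 0.91 [0.1864 0.2942 0.15  ]
top lid [296.6 200.7] 0.82 [0.5636 0.031  0.15  ]
```

View pics/c3.png

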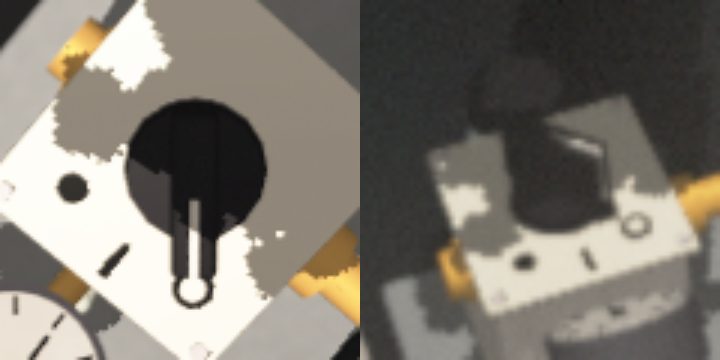

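Emit:
jog_arm(
  targets=[
    [[-0.0267,0.0238,0],[0,0,0]],
    [[-0.0267,0.0238,0],[0,0,0]],
    [[-0.0267,0.0238,0],[0,0,0]],
    [[-0.0267,0.0238,0],[0,0,0]],
    [[-0.0267,0.0238,0],[0,0,0]],
    [[-0.0267,0.0238,0],[0,0,0]],
    [[0,0,0],[0,0,0]],
    [[0,0,0],[0,0,0]],
    [[0,0,0],[0,0,0]],
  ],
  fingers=0.072,
)

```text
t: 9.27
tcp_pos: [0.5636, 0.0247, 0.3029]
tcp_rot: [[-0.832, -0.554, -0.0], [-0.554, 0.832, -0.0], [0.0, -0.0, -1.0]]
wrist_force: [-0.5, -0.4, -0.2]
finger_gap: 0.846
```

Run:
```python
from h import *
o=arm.get_obs();print(o['tcp_pos'],o['tcp_rot'],o['joint_positions'],o['wrist_force'],o['t'])
w=save('wrist','w4.png')
for k,z in {'lid_grip':.225,'lid':.15,'valve_grip':.144}.items():
  for d in arm.pinpoint('wrist',k)[:2]: print(k,np.round(d['uv'],1),round(d['p'],2),atz('wrist',d['uv'],z).round(4))
for d in arm.masks_of('wrist','lid_grip')[:2]: print(d['bbox'],d['p'])
for z in(.239,.225,.213): print(proj('wrist',[.565,.025,z]))
```

```text
[0.56358024 0.02474435 0.30292807] [[-8.32388802e-01 -5.54192045e-01 -2.42392175e-04]
 [-5.54191988e-01  8.32388833e-01 -2.67324632e-04]
 [ 3.49913724e-04 -8.81862290e-05 -9.99999935e-01]] [-1.65815195e-01  3.75481614e-01  1.15295648e+00 -3.03941569e-04
  1.61334951e+00 -2.32401642e+00] [-0.46477556 -0.37668034 -0.23667143] 9.2667
lid_grip [317.9 269.8] 0.56 [0.5671 0.0265 0.225 ]
lid [316.7 237.7] 0.73 [0.5682 0.0255 0.15  ]
[633.1, 83.1, 13.8, 93.4] 0.8
[319.1, 228.6, 278.5, 267.0] 0.56
[317.54923019 273.92317986]
[317.68661848 265.52743188]
[317.79147411 259.12519271]
```

View pics/w4.png

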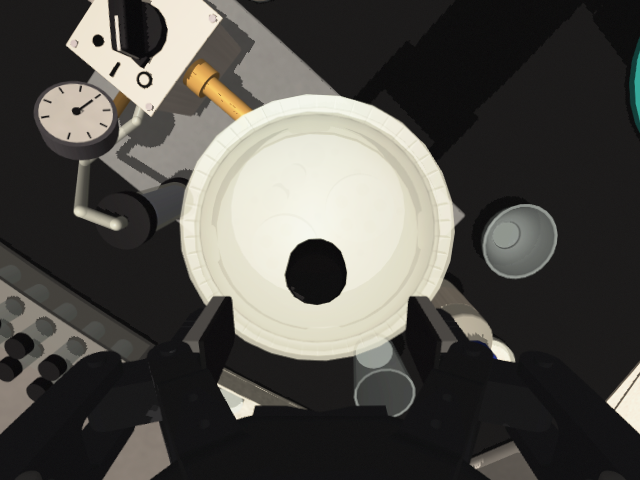

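Emit:
jog_arm(
  targets=[
    [[-0.0038,-0.0005,0],[0,0,0]],
    [[0,0,0.02],[0,0,0]],
    [[0,0,0.02],[0,0,0]],
    [[0,0,0.02],[0,0,0]],
    [[0,0,0.01],[0,0,0]],
    [[0,0,0.006],[0,0,0]],
    [[0,0,0],[0,0,0]],
    [[0,0,0],[0,0,0]],
  ],
)

```text
t: 10.18
tcp_pos: [0.5675, 0.0266, 0.2278]
tcp_rot: [[-0.833, -0.554, 0.001], [-0.554, 0.833, -0.0], [-0.001, -0.001, -1.0]]
wrist_force: [0.7, -0.1, 0.9]
finger_gap: 0.842
```

Emit:
jog_arm(
  targets=[
    [[0,0,0],[0,0,0]],
    [[0,0,0],[0,0,0]],
    [[0,0,0],[0,0,0]],
    [[0,0,0],[0,0,0]],
    [[0,0,0],[0,0,0]],
    [[0,0,0],[0,0,0]],
    [[0,0,0],[0,0,0]],
  ],
  fingers=0.0,
  grip_force=80,
)

```text
t: 10.77
tcp_pos: [0.5676, 0.0263, 0.2284]
tcp_rot: [[-0.833, -0.554, 0.003], [-0.554, 0.833, -0.001], [-0.002, -0.003, -1.0]]
wrist_force: [-0.3, -1.5, 5.3]
finger_gap: 0.392
```

Emit:
jog_arm(
  targets=[
    [[0,0,-0.0005],[0,0,0]],
    [[0,0,-0.0005],[0,0,0]],
    [[0,0,-0.0005],[0,0,0]],
    [[0,0,-0.0005],[0,0,0]],
    [[0,0,-0.0005],[0,0,0]],
    [[0,0,-0.0005],[0,0,0]],
  ],
)

```text
t: 11.27
tcp_pos: [0.5672, 0.0263, 0.2287]
tcp_rot: [[-0.833, -0.554, -0.001], [-0.554, 0.833, -0.0], [0.001, 0.0, -1.0]]
wrist_force: [4.8, -2.7, -11.5]
finger_gap: 0.394
```

Emit:
jog_arm(
  targets=[
    [[0,0,-0.0005],[0,0,0]],
    [[0,0,-0.0005],[0,0,0]],
    [[0,0,-0.0005],[0,0,0]],
    [[0,0,-0.0005],[0,0,0]],
    [[0,0,0],[0,0,0]],
  ],
)

```text
t: 11.68
tcp_pos: [0.5667, 0.0263, 0.2297]
tcp_rot: [[-0.833, -0.554, -0.004], [-0.554, 0.833, -0.0], [0.003, 0.002, -1.0]]
wrist_force: [4.2, -4.5, -14.5]
finger_gap: 0.394
```

Emit:
jog_arm(
  targets=[
    [[0,0,-0.0005],[0,0,0]],
    [[0,0,-0.0005],[0,0,0]],
    [[0,0,-0.0005],[0,0,0]],
    [[0,0,-0.0005],[0,0,0]],
    [[0,0,0],[0,0,0]],
  ],
)

```text
t: 12.1
tcp_pos: [0.5667, 0.0265, 0.2329]
tcp_rot: [[-0.833, -0.554, -0.003], [-0.554, 0.833, 0.0], [0.002, 0.002, -1.0]]
wrist_force: [2.6, -3.0, -9.4]
finger_gap: 0.393
```

Emit:
jog_arm(
  targets=[
    [[0,0,-0.0005],[0,0,0]],
    [[0,0,-0.0005],[0,0,0]],
    [[0,0,-0.0005],[0,0,0]],
    [[0,0,-0.0005],[0,0,0]],
    [[0,0,0],[0,0,0]],
  ],
)

```text
t: 12.52
tcp_pos: [0.5668, 0.0271, 0.2362]
tcp_rot: [[-0.832, -0.554, -0.0], [-0.554, 0.832, 0.001], [0.0, 0.001, -1.0]]
wrist_force: [-0.7, -0.6, -5.5]
finger_gap: 0.396
```

Emit:
jog_arm(
  targets=[
    [[0,0,-0.0005],[0,0,0]],
    [[0,0,-0.0005],[0,0,0]],
    [[0,0,-0.0005],[0,0,0]],
    [[0,0,-0.0005],[0,0,0]],
    [[0,0,0],[0,0,0]],
  ],
)

```text
t: 12.93
tcp_pos: [0.5671, 0.0267, 0.2381]
tcp_rot: [[-0.832, -0.554, 0.0], [-0.554, 0.832, 0.0], [-0.0, -0.0, -1.0]]
wrist_force: [0.6, 0.6, -4.3]
finger_gap: 0.389
```

Emit:
jog_arm(
  targets=[
    [[0,0,-0.001],[0,0,0]],
    [[0,0,-0.0015],[0,0,0]],
    [[0,0,-0.0015],[0,0,0]],
    [[0,0,-0.0015],[0,0,0]],
    [[0,0,-0.0015],[0,0,0]],
    [[0,0,-0.0015],[0,0,0]],
    [[0,0,-0.0015],[0,0,0]],
    [[0,0,0],[0,0,0]],
    [[0,0,0],[0,0,0]],
    [[0,0,0],[0,0,0]],
  ],
)

```text
t: 13.77
tcp_pos: [0.5671, 0.0267, 0.248]
tcp_rot: [[-0.832, -0.554, -0.0], [-0.554, 0.832, -0.0], [0.0, 0.0, -1.0]]
wrist_force: [-0.9, -0.0, -5.1]
finger_gap: 0.395
```

Run:
```python
from h import *
o=arm.get_obs();print(o['tcp_pos'],o['wrist_force'],o['wrist_torque'],o['finger_gap'],o['t'])
s=save('scene','s5.png');t=save('top','t5.png')
a=cv2.resize(s[210:360,220:460],(640,400),interpolation=2);b=cv2.resize(t[140:290,200:440],(640,400),interpolation=2)
cv2.imwrite('pics/c5.png',cv2.resize(np.vstack([a,b])[:,:,::-1],(480,600)))
for n in('scene','top'):
 for k,z in {'lid_grip':.245,'lid':.17,'valve_grip':.144,'jar':0,'dish':0,'beaker':0,'wash_bottle':0}.items():
  for d in arm.pinpoint(n,k)[:1]: print(n,k,np.round(d['uv'],1),round(d['p'],2),atz(n,d['uv'],z).round(4))
```

```text
[0.56705426 0.0266864  0.24795972] [-0.85663115 -0.04465427 -5.10945579] [-0.05813732  0.04235367 -0.04248447] 0.39510373786388875 13.7667
scene lid_grip [373.  235.1] 0.69 [0.5679 0.0256 0.245 ]
scene lid [142.2 304.2] 0.92 [ 0.4407 -0.3848  0.17  ]
scene valve_grip [265.  295.4] 0.56 [ 0.5103 -0.1786  0.144 ]
scene dish [415.7 267. ] 0.53 [0.4762 0.2311 0.    ]
scene beaker [469.6 330.6] 0.93 [0.6961 0.2008 0.    ]
scene wash_bottle [440.9 299. ] 0.67 [ 0.5927  0.211  -0.    ]
top lid_grip [297.1 192.1] 0.85 [0.5591 0.0271 0.245 ]
top lid [461.7 323. ] 0.87 [ 0.2621 -0.3396  0.17  ]
top valve_grip [385.5 223.6] 0.58 [ 0.5034 -0.1795  0.144 ]
top jar [372.6 272.7] 0.73 [ 0.4042 -0.1585  0.    ]
top dish [218.1 251.4] 0.77 [0.471  0.2429 0.    ]
top beaker [235.4 167.8] 0.93 [0.6972 0.197  0.    ]
top wash_bottle [226.2 207.2] 0.84 [0.5892 0.2216 0.    ]
```

View pics/c5.png

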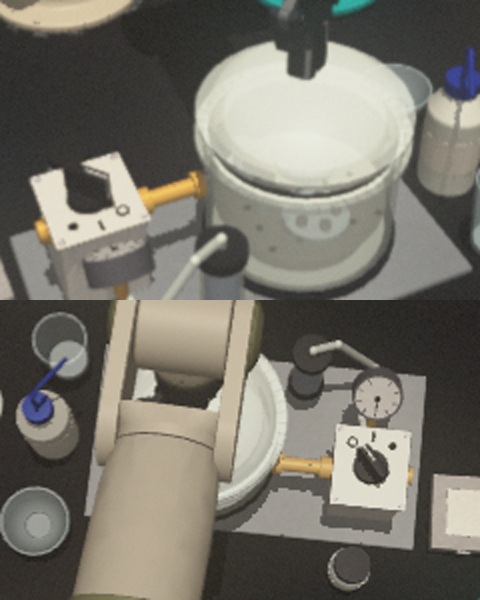

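Run:
```python
from h import *
for z in(.225,.245): print(proj('scene',[.567,.0265,z]))
arm.job_done(); o=arm.get_obs(); print(o['t'],o['tcp_pos'],o['finger_gap'])
```

```text
[372.65121345 243.03923895]
[373.13607737 234.70223419]
the job is handed in; nothing more can be done
the job is handed in; nothing more can be done
```

The valve is at the vent stop, and the gripper is holding the lid level, about 20 mm above the jar's rim. I handed the job in at about 14 s of the 58 s allowed.

- **Valve:** I turned the knob from pump to vent (+0.72 rad by the gripper's angle) and let go. A close wrist picture showed the white-lined pointer on the open ring before I touched the lid. It also points there in the last overhead picture.
- **Lid:** I gripped its knob at 80 N and pulled straight up in 0.5 mm steps. The highest pull I read was about 14.5 N. It then dropped smoothly to about 5 N, the lid's weight, with no jump.
- **Last checks:**
  - The gripper's height rose from about 228 mm to 248 mm, with 5.1 N on the wrist and almost no torque.
  - The scene camera found the lid knob at (373.0, 235.1); a 20 mm lift predicts (373.1, 234.7).
  - The last scene picture shows an even gap above the rim.
  - The detected glassware positions moved by up to 11 mm between the first and last pictures. I put that down to detection scatter, as neither camera's last picture shows anything disturbed.
- **What disagreed:**
  - The finger opening on the lid knob read 33.5 mm against the stated 36 mm, though it held steady through the pull.
  - In the last pictures, the detector's best match for "lid" was the turquoise look-alike, so I ignored it.
  - The overhead view of the lid was partly blocked by the arm, so its lid-knob position (8 mm off) could not be relied on.

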